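# Hang up the ear defenders, then hold the model plate out to the pointer

### The job

The ear defenders have been left standing on the fixture plate: hang them astride the rail and let go of them. Then slide the plate (do not lift it off) straight out over the blue catch tray until its yellow-edged outer end is level with the tip of the red pointer; out there the plate would tip off its stand, so keep hold of it and finish still holding it, flat on the stand at the pointer. Leave the bottle, jar, beaker and brush alone.

Things in the scene. Friction and masses are not known exactly. Their poses are not given: they have to be found in the camera images.
- stand: White fixed block 240 x 200 x 60 mm high, the plate lies on its top; origin at the centre of its underside on the bench, z up. Its x axis is the outward direction; its outer edge is at x = +120 mm. A blue open catch tray, 170 mm long, 180 wide, 20 high, adjoins that edge on the bench.
- plate: Loose black plate 260 (x) x 170 (y) x 10 mm, 0.5-0.75 kg, origin at centre of underside, x outward (within 0.03 rad of the stand's x at first). Fixed on it: yellow plaster dental model at x +45 to +118 mm, 30 mm high, and a red grip at the tail. Centre of mass 15-25 mm outward of the origin: at the pointer it is past the stand's edge, the plate tips if let go; 5 N down on the grip keeps it flat.
- plate_nose (a point): Middle of the plate's outer end face (yellow line along its top edge), 130 mm outward of the plate's origin, at mid thickness. It starts 20 to 40 mm beyond the stand's edge.
- plate_grip (a point): Grasp point on the red grip block on the plate's tail: 40 mm along plate x, 26 mm along plate y, 38 mm high above the plate's top. The point is on the block's vertical axis, 24 mm above the plate's top (14 mm below the block's top), 100 mm inward of the plate's origin. Pinch across plate y from above.
- ear_defenders: Rigid ear defenders, 0.22 kg, an arch standing on two green cups on the plate. Origin midway between the cups at their underside, z up. Arch spans y (across the plate): cups 60 (x) x 30 (y) x 80 mm high, inner faces y = +-45, outer +-75 mm. Orange headband 24 mm wide (x), underside flat at z = 123 mm for y = +-26, sloping down beyond; grey cushion on it 30 (x) x 50 (y), z = 127 to 152 mm.
- cushion_top (a point): Centre of the top of the grey headband cushion, 152 mm above the ear defenders' origin. Pinch the cushion across ear-defender x (30 mm), fingertips no lower than the headband so that they clear the rail.
- rail: Fixed steel rail on two end posts: bar of 12 mm diameter, 220 mm long along its own y, axis 160 mm above the bench. Origin on the bench below the middle of the bar. The ear defenders hang on it with the bar between the cups, along ear-defender x.
- rail_mid (a point): Middle of the rail's bar, on its axis, 160 mm above the bench.
- pointer: Fixed pointer post on the bench beside the catch tray. Origin on the bench straight below the pointer's tip; its x axis is the stand's outward direction. The post (12 mm thick, 95 mm high) stands 45 mm to +y of the tip. The plate is out far enough when plate_nose is at x = 0 in this frame.
- pointer_tip (a point): Tip of the red pointer, 86 mm above the bench, beside the plate's path, 10 to 30 mm clear of its side edge. It lies 135 to 165 mm beyond the stand's edge.
- bottle: Bystander: small amber bottle, 48 mm diameter, 110 mm high, origin at the centre of its underside.
- jar: Bystander: white jar with blue cap, 60 mm diameter, 80 mm high, origin at the centre of its underside.
- beaker: Bystander: open steel beaker, 70 mm diameter, 80 mm high, origin at the centre of its underside.
- brush: Bystander: brush lying on the bench.
Mind the look-alikes: they are no part of the job. Of the things that look like the ear_defenders, the smaller one is meant.

How it is judged:
By the outcome, as a careful person would: the job done as asked, in the order asked, and still so for the second after the job is handed in, while the arm keeps its last pose, push and grip.
It also fails if it takes over 59 s, if anything falls off the work surface, if the arm or the gripper's body presses on something with over 40 N, if the wrist force passes 120 N, or if a joint passes its speed limit or range.

### The arm

A 6-joint arm with a two-finger parallel gripper is mounted at the origin on the work surface. World frame = base frame: x ahead of the robot, y to its left, z up, the work surface at z = 0. Lengths are in m, angles in rad, forces in N, time in s.
With the tool pointing down it reaches from about 0.3 to 0.825 m from the base axis. Payload 5.4 kg.
Tool frame: the origin (TCP) lies at the very end of the fingers, on their centre line; the grasp point (between the pads) lies 19 mm behind it; z points along the fingers, y is the line along which they close (so a half turn about z gives the same grasp; the last joint's range is limited). The gripper opens to 92 mm and grips with 3 to 60 N. Pads are 20 mm wide; open, the fingers measure 128 mm over their backs; the gripper's body (75 mm by 189 mm) begins 69 mm behind the grasp point.
Start: joints at [0.944, 0.158, 1.597, -0, 1.386, -0.21], TCP at [0.233, 0.526, 0.215] pointing down, gripper open.
Joint ranges: [-2.91, 2.91], [-0.94, 2.29], [0.18, 2.7], [-1.29, 4.43], [0.17, 2.64], [-3, 3]. Speed limits (rad/s): [2.57, 2.57, 3.14, 3.14, 3.14, 3.14].

### API

Orientations are given as a rotation vector (axis times angle).
In Python, from workcell import bot gives the robot as it stands. Calls block until the motion is done:
- bot.goto(position, orientation): joint-space move of the TCP to a pose.
- bot.line_to(position, rot=None, max_speed=0.15): straight line of the TCP; rot=None keeps the orientation; max_speed is the mean speed in m/s.
- bot.set_joints(angles): joint-space move.
- bot.set_gripper(opening, newtons=None): opening from 0.0 (shut) to 1.0 (fully open); newtons is the grip in N (None keeps the last); returns when the fingers have stopped.
- bot.hold(seconds).
- bot.inverse_kinematics(position, orientation): joint angles nearest the present ones, or None.
- bot.read_camera(name): name is "side" or "top" or "wrist"; returns a dict with "pixels" (400x640x3 uint8, blue, green, red), "fx", "fy", "cx", "cy" (pixels), "R" (3x3) and "t" (3): a world point X has camera coordinates R X + t. Camera axes: x right, y down, z forward; pixel columns grow to the right and rows downward; lengths in m; the calibration is good to about 2 mm. The wrist camera is an equidistant fisheye: a pixel r from the principal point sees the ray r / f radians off the axis. A picture is of the moment at which its call begins. There is no depth.
A pose or a line that the arm cannot do raises bot.MotionError and nothing moves.
- bot.job_done(): hands the job in; it is judged then, once.
Readings, each from a call of its own:
- bot.current_clock(): time.
- bot.current_joints(): joint angles.
- bot.current_joint_vel(): joint speeds.
- bot.current_effort(): joint torques, N m.
- bot.current_ee_pos(): TCP position.
- bot.current_tool_rot(): TCP orientation.
- bot.current_contact_force(): force on the tool from outside, world axes, zero at the start.
- bot.current_ft_torque(): the same for the moment, N m.
- bot.current_opening(): opening from 0.0 (shut) to 1.0 (fully open).
- bot.current_grip_force(): force on a finger pad.
Only numpy, scipy, OpenCV 4.12 (cv2) and the standard library are available. Lean on these libraries where they do the work, as an engineer would, in place of code of your own. Each camera call takes 0.05 s, during which the arm holds its last target. There are 200 camera calls.

## Working session

There is one attempt and no reset: what is moved stays moved. The work goes in short steps, each a Python script; the robot and the scene stay as the last script left them, time stands still between calls to the robot, and variables do not carry over. Pictures are saved under pics/ and viewed, at most 10 in all, crops included, and the job is handed in when it is done.

```bash
mkdir -p pics; ls; python3 - <<'E'
from workcell import bot
import cv2,numpy as np
for n in ("top","side"):
    c=bot.read_camera(n); cv2.imwrite(f"pics/{n}0.png",c["pixels"]); print(n,c["fx"],c["fy"],c["cx"],c["cy"],np.round(c["R"],4).tolist(),np.round(c["t"],4).tolist())
print(bot.current_clock(),bot.current_tool_rot())
E
```

```text
pics
top 382.81393774195527 382.81393774195527 315.7786903552192 202.2637087778087 [[0.0105, -0.9998, -0.0161], [-0.9978, -0.0094, -0.0655], [0.0653, 0.0167, -0.9977]] [-0.0078, 0.5238, 1.0404]
side 431.98718126409767 431.98718126409767 315.0886886048292 189.3480483572732 [[0.7905, -0.6124, -0.0113], [-0.383, -0.4798, -0.7893], [0.4779, 0.6283, -0.6139]] [-0.3973, 0.2967, 1.035]
0.1 [-6.49872318e-01 -3.07295711e+00  2.42948328e-03]
```

View pics/top0.png

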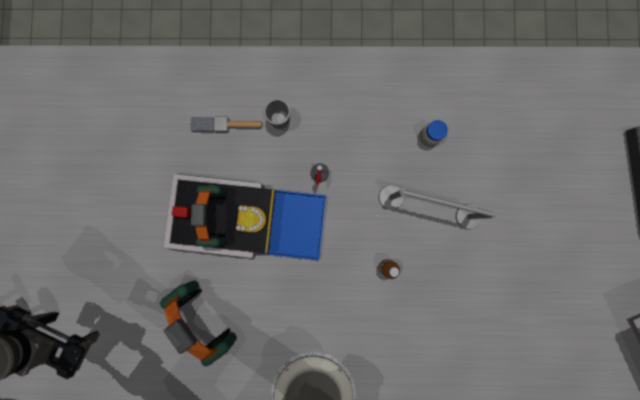

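View pics/side0.png

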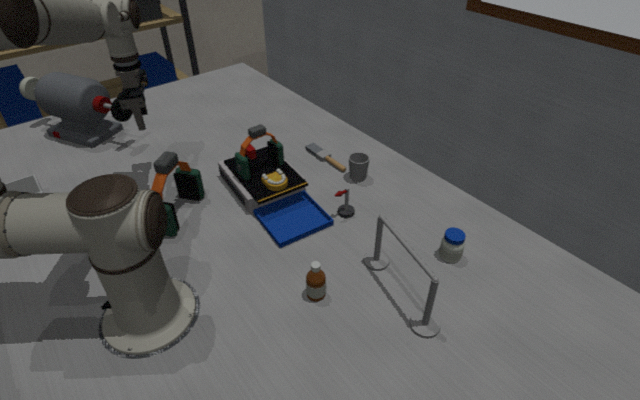

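Top view: the stand and plate are at (165–325, 175–260) with the outward direction to image right (about world −y). There are two candidates for the ear defenders: one standing on the plate (208,215) and a bigger one on the bench (197,325). The one on the plate is smaller and stands where the task says. The rail runs from about (390,197) to (470,215), and the pointer tip is near (318,183). I'll confirm this in one enlarged crop.

```bash
python3 - <<'E'
import cv2,numpy as np
a=cv2.imread("pics/top0.png")[165:275,155:335]; b=cv2.imread("pics/top0.png")[170:270,370:500]; s=cv2.imread("pics/side0.png")[120:250,215:360]; d=cv2.imread("pics/top0.png")[270:370,150:250]
g=np.zeros((600,800,3),np.uint8)
def put(im,x,y,k):
    im=cv2.resize(im,None,fx=k,fy=k,interpolation=cv2.INTER_CUBIC); im=np.clip(im*1.6,0,255); h,w=im.shape[:2]; g[y:y+h,x:x+w]=im[:600-y,:800-x]
put(a,0,0,3);put(s,0,335,2);put(b,300,335,2);put(d,570,335,2)
cv2.imwrite("pics/crop1.png",g)
E
```

```text
(no output)
```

View pics/crop1.png

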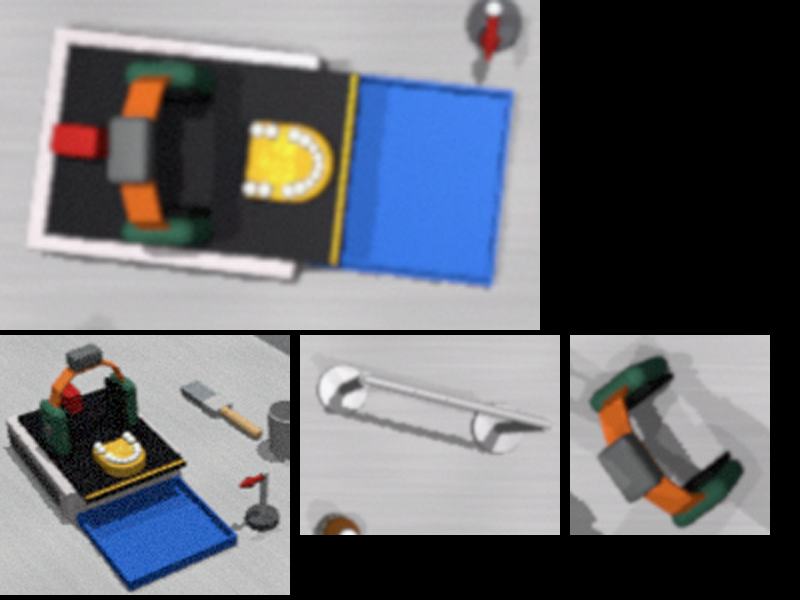

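The crop shows the ear defenders on the plate astride it at crop (140,150), just outward of the red grip. The bench pair is bigger, so it's the look-alike. The yellow edge runs from (354,75) to (335,262), the pointer tip is at about (488,58), and the bar goes from (365,380) to (548,427). Next I'll measure these with masks.

```bash
cat > h.py <<'E'
from workcell import bot
import cv2,numpy as np
from scipy.spatial.transform import Rotation as Rn
def ray(c,uv):
    R=np.array(c["R"]);t=np.array(c["t"]);x=(np.array(uv,float)-[c["cx"],c["cy"]])/[c["fx"],c["fy"]]
    return -R.T@t, R.T@np.array([*x,1])
def onz(c,uv,z):
    o,d=ray(c,uv); return o+d*(z-o[2])/d[2]
def tri(c1,u1,c2,u2):
    o1,d1=ray(c1,u1);o2,d2=ray(c2,u2)
    s=np.linalg.lstsq(np.c_[d1,-d2],o2-o1,rcond=None)[0]
    p,q=o1+s[0]*d1,o2+s[1]*d2; return (p+q)/2,np.linalg.norm(p-q)
def proj(c,X):
    p=np.array(c["R"])@X+np.array(c["t"]); return p[:2]/p[2]*c["fx"]+[c["cx"],c["cy"]]
def mask(c,lo,hi,roi):
    x0,y0,x1,y1=roi; m=cv2.inRange(cv2.cvtColor(c["pixels"],cv2.COLOR_BGR2HSV),np.array(lo),np.array(hi)); o=np.zeros_like(m); o[y0:y1,x0:x1]=m[y0:y1,x0:x1]
    n,l,st,ce=cv2.connectedComponentsWithStats(o); k=1+np.argmax(st[1:,4]) if n>1 else 0
    ys,xs=np.where(l==k); return np.c_[xs,ys].astype(float)
def down(yaw): # tool z down, tool y axis at world angle yaw
    y=np.array([np.cos(yaw),np.sin(yaw),0]);z=np.array([0,0,-1.]);return Rn.from_matrix(np.c_[np.cross(y,z),y,z]).as_rotvec()
E
python3 - <<'E'
from h import *
np.set_printoptions(precision=4,suppress=True)
T=bot.read_camera("top");S=bot.read_camera("side")
p=lambda *a:print(*a)
# plate edge
y=mask(T,(20,110,70),(35,255,255),(262,180,280,262)); r=cv2.minAreaRect(y.astype(np.float32)); p("yel",r,len(y))
b=cv2.boxPoints(r); W=[onz(T,q,.07) for q in b]; p(np.array(W)[:,:2])
# tray
t=mask(T,(100,150,60),(125,255,255),(260,180,335,270)); r=cv2.minAreaRect(t.astype(np.float32)); p("tray",np.array([onz(T,q,.02)[:2] for q in cv2.boxPoints(r)]))
# grip
for n,c,roi in (("T",T,(165,200,192,225)),("S",S,(240,140,262,170))):
    g=np.r_[mask(c,(0,120,50),(8,255,255),roi)]; p("grip",n,len(g),cv2.boundingRect(g.astype(np.int32)), onz(c,g.mean(0),.108 if n=="T" else .1))
# pointer
g=mask(T,(0,120,50),(8,255,255),(305,160,330,195)); p("ptr T",g[np.argsort(g[:,1])[-4:]]); uT=g[g[:,1]>=g[:,1].max()].mean(0)
h=mask(S,(0,120,50),(8,255,255),(325,180,360,205)); uS=h[h[:,0]<=h[:,0].min()].mean(0); p(uT,uS,tri(T,uT,S,uS),onz(T,uT+[0,.5],.086),onz(S,uS,.086))
# cushion: grey dark, low saturation
g=mask(T,(0,0,50),(180,60,130),(185,198,210,232)); r=cv2.minAreaRect(g.astype(np.float32));p("cush",r,onz(T,r[0],.222))
# band orange
o=mask(T,(5,120,80),(18,255,255),(185,180,215,205));o2=mask(T,(5,120,80),(18,255,255),(185,222,215,245));p("band",o.mean(0),o2.mean(0),onz(T,o.mean(0),.18),onz(T,o2.mean(0),.18))
for u in ((402.5,192.5),(494,216)): p("bar",onz(T,u,.16))
E
```

```text
yel ((269.1646728515625, 221.01828002929688), (2.9816513061523438, 62.50424575805664), 6.340191841125488) 186
[[0.3894 0.1295]
 [0.5522 0.1145]
 [0.5514 0.1066]
 [0.3886 0.1218]]
tray [[ 0.3811  0.1265]
 [ 0.5562  0.1102]
 [ 0.5421 -0.0277]
 [ 0.3677 -0.01  ]]
grip T 170 (172, 206, 17, 12) [0.4911 0.3389 0.108 ]
grip S 81 (245, 144, 11, 15) [0.4892 0.3262 0.1   ]
ptr T [[317. 182.]
 [318. 182.]
 [317. 183.]
 [318. 183.]]
[317.5 183. ] [335. 195.] (array([ 0.57  , -0.0079,  0.0833]), np.float64(0.0009204888167236254)) [ 0.568  -0.0077  0.086 ] [ 0.5682 -0.0108  0.086 ]
cush ((197.0, 214.5), (21.0, 12.0), 90.0) [0.4805 0.2588 0.222 ]
band [202.5137 197.1507] [201.8013 232.7372] [0.5227 0.2609 0.18  ] [0.4393 0.2601 0.18  ]
bar [ 0.5397 -0.2115  0.16  ]
bar [ 0.4859 -0.4269  0.16  ]
```

```bash
python3 - <<'E'
from h import *
np.set_printoptions(precision=4,suppress=True)
p=bot.current_ee_pos(); bot.line_to([p[0],p[1],.36],max_speed=.3)
best=min((a for a in (-1.57,1.57) ),key=lambda a:abs(bot.inverse_kinematics([.481,.2595,.36],down(a))[5]))
print(best,bot.inverse_kinematics([.481,.2595,.36],down(best)))
bot.goto([.481,.2595,.34],down(best))
c=bot.read_camera("wrist"); cv2.imwrite("pics/w1.png",c["pixels"]); print(c["fx"],c["cx"],c["cy"],bot.current_clock())
E
```

```text
1.57 [ 0.2736  0.0309  1.451  -0.      1.6597 -1.2964]
309.70691628693146 320.71254839367845 201.02985954514952 2.25
```

View pics/w1.png

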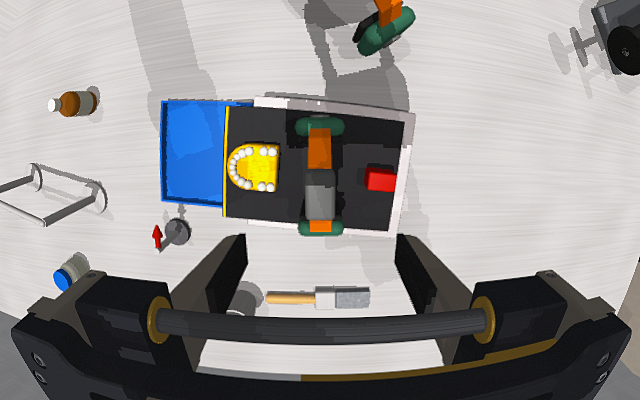

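In the wrist view the cushion at (320,195) is centred between the fingers and lined up with them, with the red grip clear at (381,180). I'll go ahead with the grasp.

```bash
python3 - <<'E'
from h import *
np.set_printoptions(precision=4,suppress=True)
bot.line_to([.481,.2595,.200],max_speed=.12)
bot.set_gripper(0,25); print(bot.current_opening()*.092,bot.current_grip_force(),bot.current_contact_force())
bot.line_to([.481,.2595,.36],max_speed=.12); print(bot.current_opening()*.092,bot.current_contact_force())
bot.goto([.5128,-.3192,.36],down(-1.8155+np.pi)); print(bot.current_joints())
bot.hold(.3)
T=bot.read_camera("top");S=bot.read_camera("side"); print(bot.current_clock())
a=cv2.resize(T["pixels"][130:300,370:530],None,fx=2.5,fy=2.5,interpolation=cv2.INTER_CUBIC); b=cv2.resize(S["pixels"][100:340,300:460],(400,600),interpolation=cv2.INTER_CUBIC)
g=np.zeros((600,800,3),np.uint8); g[:425,:400]=a; g[:,400:]=b; cv2.imwrite("pics/r1.png",np.clip(g*1.5,0,255))
E
```

```text
0.029886043075259567 24.968685507774353 [ 0.945  -0.7079  1.0876]
0.02982861930939718 [ 1.0664 -1.08   -1.8852]
[-0.755   0.1841  1.2854  0.0004  1.672  -2.0826]
8.4917[ WARN:0@4.723] global loadsave.cpp:1063 imwrite_ Unsupported depth image for selected encoder is fallbacked to CV_8U.
```

View pics/r1.png

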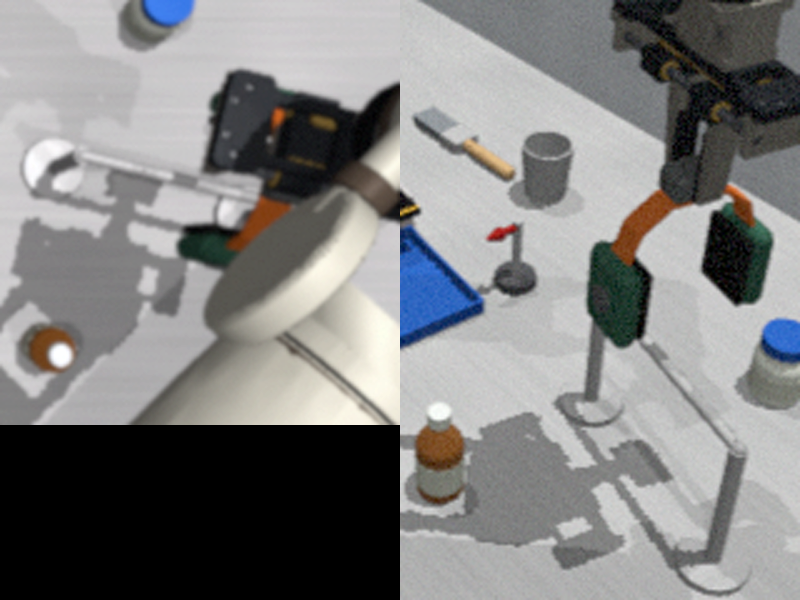

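The ear defenders are held upright above the rail, and the side view shows the bar from crop (640,340) to (742,450), between the cups. I'll cross-check the bar with the side view, check jar and bottle clearance, then lower.

```bash
python3 - <<'E'
from h import *
np.set_printoptions(precision=4,suppress=True)
T=bot.read_camera("top");S=bot.read_camera("side")
for X in ([.5397,-.2115,.16],[.4859,-.4269,.16]): print(proj(S,np.array(X)))
print(tri(T,(494,216),S,(436.3,281)),tri(T,(402.5,192.5),S,(380,219)))
print("jar",onz(T,(437,130),.08),"bottle",onz(T,(394,272),.11))
E
```

```text
[378.9707 215.8463]
[433.255  280.0319]
(array([ 0.4881, -0.4301,  0.1575]), np.float64(0.005618982065157244)) (array([ 0.5411, -0.2139,  0.1504]), np.float64(0.00121779464650928))
jar [ 0.7122 -0.3189  0.08  ] bottle [ 0.3462 -0.2001  0.11  ]
```

```bash
python3 - <<'E'
from h import *
np.set_printoptions(precision=4,suppress=True)
x,y=.5138,-.3207
bot.line_to([x,y,.182],max_speed=.12)
f0=bot.current_contact_force()[2]
z=.182
while z>.169:
    z-=.001; bot.line_to([x,y,z],max_speed=.02); f=bot.current_contact_force()[2]
    if f-f0>2.0: break
print(z,f0,f)
bot.set_gripper(.62); print(bot.current_opening())
bot.line_to([x,y,.27],max_speed=.15); bot.hold(.2)
S=bot.read_camera("side");c=bot.read_camera("wrist"); print(bot.current_clock())
g=np.zeros((600,800,3),np.uint8); g[:,:400]=cv2.resize(S["pixels"][100:340,300:460],(400,600),interpolation=cv2.INTER_CUBIC); g[:400,400:]=cv2.resize(c["pixels"][0:400,120:520],(400,400)); cv2.imwrite("pics/r2.png",np.clip(g*1.3,0,255).astype(np.uint8))
E
```

```text
0.172 -1.5719200913897824 4.754539602067546
0.6163575355257161
14.3917
```

View pics/r2.png

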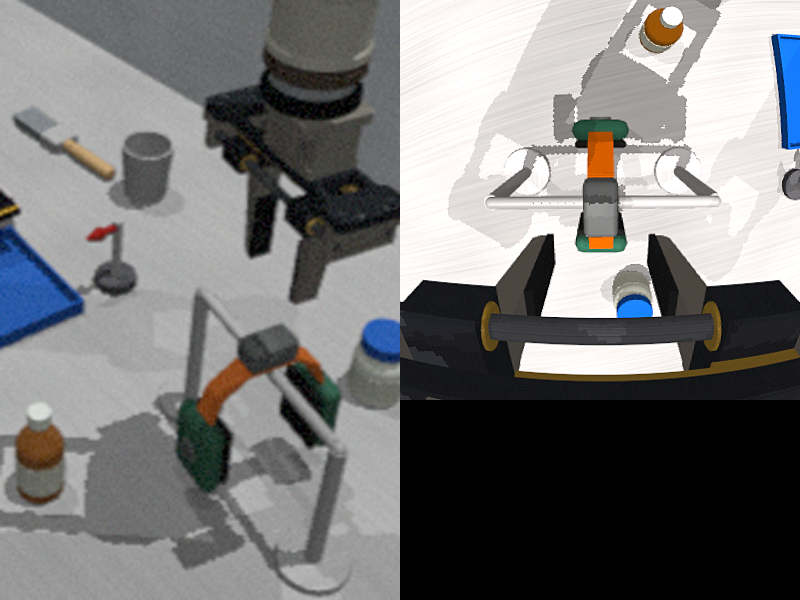

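The ear defenders hang level astride the bar at mid-length (wrist crop (600,200)) and have been released. Now the plate.

```bash
python3 - <<'E'
from h import *
np.set_printoptions(precision=4,suppress=True)
bot.line_to([.5138,-.3207,.36],max_speed=.25)
T=bot.read_camera("top")
y=mask(T,(20,110,70),(35,255,255),(262,180,280,262)); r=cv2.minAreaRect(y.astype(np.float32))
W=np.array([onz(T,q,.07)[:2] for q in cv2.boxPoints(r)]); print("yel",W.tolist(),W.mean(0))
# white rim of stand: its outline
g=cv2.cvtColor(T["pixels"],cv2.COLOR_BGR2GRAY)
k=mask(T,(0,0,150),(180,60,255),(160,168,275,265)); print(len(k)); q=cv2.boxPoints(cv2.minAreaRect(k.astype(np.float32))); print("stand",np.array([onz(T,u,.06)[:2] for u in q]))
# black plate long sides
m=mask(T,(0,0,0),(180,255,60),(165,175,275,262)); q=cv2.boxPoints(cv2.minAreaRect(m.astype(np.float32))); print("plate",np.array([onz(T,u,.07)[:2] for u in q]))
gr=mask(T,(0,120,50),(8,255,255),(165,200,195,225)); r=cv2.minAreaRect(gr.astype(np.float32)); print("grip",onz(T,r[0],.108),r)
for a in (-.094,np.pi-.094): print(a,bot.inverse_kinematics([.491,.340,.2],down(a)))
E
```

```text
yel [[0.38938362791225345, 0.1298371209102825], [0.5521929801617177, 0.1147606582442685], [0.5513621777172417, 0.10663361710046006], [0.38859174388435924, 0.12179092918742905]] [0.4704 0.1183]
812
stand [[0.3993 0.3991]
 [0.5934 0.3855]
 [0.5704 0.1478]
 [0.3776 0.1641]]
plate [[0.4041 0.3776]
 [0.5815 0.365 ]
 [0.5574 0.1153]
 [0.3813 0.1306]]
grip [0.4912 0.3385 0.108 ] ((180.5, 211.5), (11.0, 17.0), 90.0)
-0.094 [ 0.4035  0.2259  1.5487 -0.      1.3669  0.4975]
3.0475926535897933 [ 0.4035  0.2259  1.5487 -0.      1.3669 -2.6441]
```

```bash
python3 - <<'E'
from h import *
np.set_printoptions(precision=4,suppress=True)
bot.set_gripper(.9)
bot.goto([.4915,.340,.22],down(-.094))
c=bot.read_camera("wrist"); cv2.imwrite("pics/w2.png",c["pixels"]); print(bot.current_clock(),bot.current_contact_force())
# fisheye rays -> plane
R=np.array(c["R"]);t=np.array(c["t"]);o=-R.T@t
def fz(uv,z):
    d=np.array([uv[0]-c["cx"],uv[1]-c["cy"]]);r=np.linalg.norm(d);th=r/c["fx"]; v=R.T@np.array([*(d/r*np.sin(th)),np.cos(th)]); return o+v*(z-o[2])/v[2]
g=mask(c,(0,120,50),(8,255,255),(150,50,500,350)); r=cv2.minAreaRect(g.astype(np.float32)); print(r,np.array([fz(u,.108)[:2] for u in cv2.boxPoints(r)]))
E
```

```text
17.95 [-0.0652  0.2233 -0.6258]
((320.5, 190.0), (46.0, 27.0), 90.0) [[0.482  0.3696]
 [0.5069 0.3672]
 [0.5031 0.3225]
 [0.4773 0.325 ]]
```

View pics/w2.png

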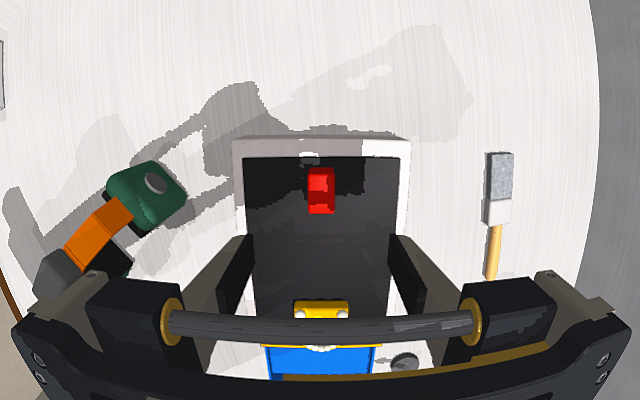

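The red grip at (320,190) is centred between the fingers. I'll descend, pinch, press lightly down and slide.

```bash
python3 - <<'E'
from h import *
np.set_printoptions(precision=4,suppress=True)
bot.line_to([.4917,.342,.077],max_speed=.12)
f0=bot.current_contact_force()
bot.set_gripper(0,55); print(bot.current_opening()*.092,bot.current_grip_force(),f0,bot.current_contact_force())
z=.077
while z>.072:
    z-=.0005; bot.line_to([.4917,.342,z],max_speed=.01); f=bot.current_contact_force()
    if f[2]-f0[2]>10: break
print(z,f)
u=np.array([-np.sin(.094),-np.cos(.094),0]); p0=np.array([.4917,.342,z])
for s in (.03,.06,.09):
    bot.line_to(p0+s*u,max_speed=.05); print(s,bot.current_contact_force(),bot.current_ee_pos())
bot.hold(.2)
T=bot.read_camera("top");S=bot.read_camera("side");print(bot.current_clock())
g=np.zeros((600,800,3),np.uint8); g[:300,:]=cv2.resize(T["pixels"][160:265,155:435],(800,300),interpolation=cv2.INTER_CUBIC); g[300:,:500]=cv2.resize(S["pixels"][150:258,200:380],(500,300),interpolation=cv2.INTER_CUBIC); cv2.imwrite("pics/s1.png",np.clip(g*1.4,0,255).astype(np.uint8))
y=mask(T,(20,110,70),(35,255,255),(275,180,318,262)); r=cv2.minAreaRect(y.astype(np.float32)); W=np.array([onz(T,q,.07)[:2] for q in cv2.boxPoints(r)]); print(W)
E
```

```text
0.025880284882478264 55.000510811805725 [ 0.1032  0.1965 -0.3724] [ 0.7277  0.674  -0.2307]
0.0755 [-4.0767 -3.3137  9.9617]
0.03 [-0.1916  4.5061  5.679 ] [0.4899 0.3137 0.0769]
0.06 [0.4033 4.2766 6.0179] [0.4872 0.2838 0.077 ]
0.09 [0.0052 5.7746 5.5882] [0.4846 0.2543 0.0772]
23.4833
[[0.5016 0.1034]
 [0.5022 0.0403]
 [0.4343 0.0394]
 [0.4336 0.1022]]
```

View pics/s1.png

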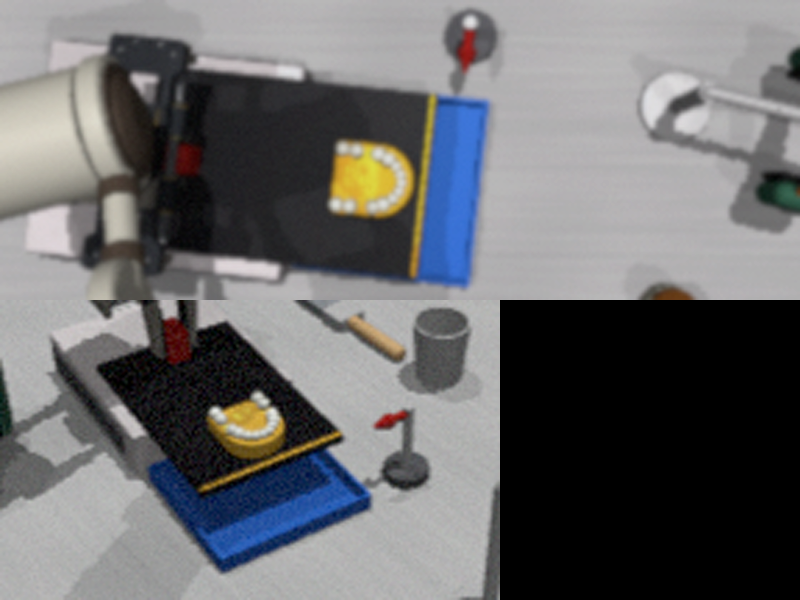

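The plate is flat and has come out straight. The yellow edge runs from crop (433,95) to (414,277) and the pointer tip is at (468,70). Next I'll measure the remaining distance in both views.

```bash
cat > m.py <<'E'
from h import *
np.set_printoptions(precision=4,suppress=True)
u=np.array([-np.sin(.094),-np.cos(.094)]); 
def meas():
    for n in ("top","side"):
        c=bot.read_camera(n); hsv=cv2.cvtColor(c["pixels"],cv2.COLOR_BGR2HSV)
        p=np.array(bot.current_ee_pos())[:2]; X0=p+.2305*u; v=np.array([-u[1],u[0]])
        vals=[];wid=[]
        # sample yellowness on lines along u across the line, away from the model (outer 16 mm only)
        for w in np.linspace(-.075,.075,31):
            ss=np.arange(-.011,.016,.0005); pts=np.array([proj(c,np.array([*(X0+s*u+w*v),.07])) for s in ss]).astype(np.float32)
            b=cv2.remap(c["pixels"].astype(np.float32),pts[:,:1],pts[:,1:],cv2.INTER_LINEAR)[:,0]
            yl=np.minimum(b[:,1],b[:,2])-b[:,0]; yl=np.clip(yl-max(yl.max()*.5,10),-1e9,1e9); k=np.where(yl>0)[0]
            if len(k): vals.append((w,ss[k[0]],ss[k[-1]]))
        vals=np.array(vals); f=np.polyfit(vals[:,0],vals[:,2],1); out=X0+np.median(vals[:,2])*u
        g=mask(c,(0,120,50),(8,255,255),(305,160,330,195) if n=="top" else (325,180,360,205))
        if n=="top": tip=g[g[:,1]>=g[:,1].max()].mean(0)+[0,.5]
        else: tip=g[g[:,0]<=g[:,0].min()].mean(0)-[.5,0]
        P=onz(c,tip,.086)[:2]
        print(n,"width",np.median(vals[:,2]-vals[:,1]),"yawerr",f[0],"nose",out,"tip",P,"remaining",(P-out)@u)
E
python3 -c "from m import *; meas()"
```

```text
top width 0.005500000000000005 yawerr 0.0066935483870967745 nose [0.4633 0.0283] tip [ 0.568  -0.0077] remaining 0.026011868789525897
side width 0.008500000000000008 yawerr 0.006532258064516137 nose [0.4628 0.0233] tip [ 0.5671 -0.0099] remaining 0.02325870667305574
```

```bash
python3 - <<'E'
from m import *
p0=np.array([.4917,.342,.0755]); U=np.array([*u,0])
bot.line_to(p0+.1155*U+[0,0,-.0005],max_speed=.03); bot.hold(.3); print(bot.current_contact_force(),bot.current_ft_torque(),bot.current_ee_pos(),bot.current_clock(),bot.current_opening()*.092)
meas()
T=bot.read_camera("top");S=bot.read_camera("side")
g=np.zeros((600,800,3),np.uint8); g[:300,:]=cv2.resize(T["pixels"][160:265,155:435],(800,300),interpolation=cv2.INTER_CUBIC); g[300:,:500]=cv2.resize(S["pixels"][150:258,200:380],(500,300),interpolation=cv2.INTER_CUBIC); g[300:,500:]=cv2.resize(S["pixels"][210:310,350:450],(300,300),interpolation=cv2.INTER_CUBIC);cv2.imwrite("pics/s2.png",np.clip(g*1.4,0,255).astype(np.uint8))
E
```

```text
[0.7824 8.1265 8.373 ] [ 1.455   0.7635 -0.3633] [0.4828 0.2299 0.0774] 24.8833 0.025804832320768637
top width 0.0050000000000000044 yawerr 0.007580645161290312 nose [0.4615 0.0044] tip [ 0.568  -0.0077] remaining 0.0020776619337488852
side width 0.008500000000000008 yawerr 0.008225806451612914 nose [ 0.4609 -0.0016] tip [ 0.5671 -0.0099] remaining -0.0016853825777068225
```

View pics/s2.png

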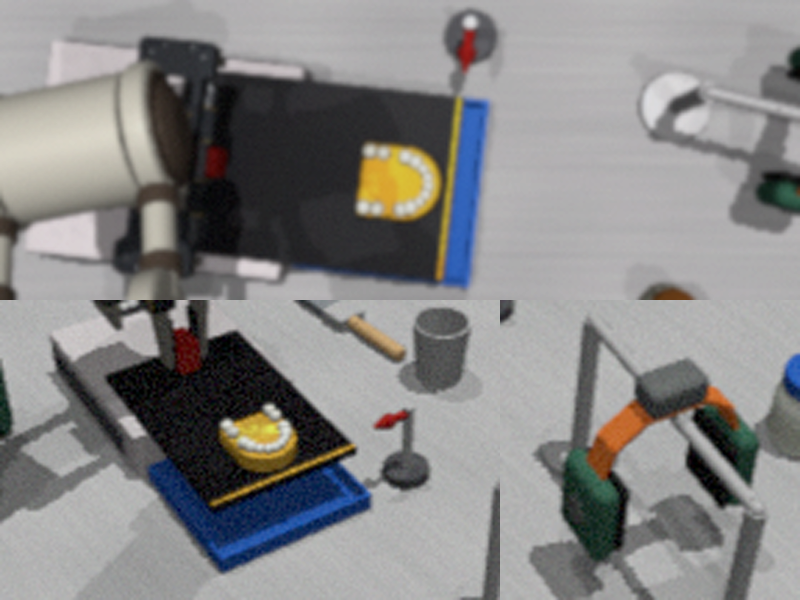

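Top says 2.1 mm short, while side says 1.7 mm over (it also sees the end face). The plate is flat and the ear defenders still hang. I'll nudge it 1.2 mm and hand in if the check agrees.

```bash
python3 - <<'E'
from m import *
a=np.array(bot.current_ee_pos()); U=np.array([*u,0]); p0=np.array([.4917,.342,.075])
bot.line_to(p0+.1168*U+[0,0,-.0005],max_speed=.02); bot.hold(.5); b=np.array(bot.current_ee_pos())
print((b-a)@U,b[2],bot.current_contact_force(),bot.current_clock()); meas()
E
```

```text
0.0007382747385638026 0.07738941000763605 [ 0.0824  9.5543 12.0666] 25.8333
top width 0.0050000000000000044 yawerr 0.0077419354838709695 nose [0.4615 0.0032] tip [ 0.568  -0.0077] remaining 0.0008547594695091157
side width 0.008500000000000008 yawerr 0.008991935483870978 nose [ 0.461  -0.0023] tip [ 0.5671 -0.0099] remaining -0.0024165842594638725
```

```bash
python3 -c "
from workcell import bot
print(bot.job_done())"
```

```text
the job is handed in; nothing more can be done
None
```

I hung the ear defenders astride the rail and let go, then slid the plate out to the pointer and handed the job in at about 26 s, still gripping it flat on the stand. The two cameras put the outer end between 0.9 mm short of the pointer tip and 2.4 mm past it.

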